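# Brace the reagent bottle in the corner stop and open its push-and-turn cap

## Task

On the van's bench, first push the square bottle into the corner stop so that two of its sides lie flat against both rails. Then, leaving it standing there, press its safety cap down, twist it anticlockwise while it is pressed until it is free, and lift it off. Finish while holding the cap level in the gripper, clear above the bottle, without disturbing the other items.

Things in the scene. Friction and masses are not known exactly. Their poses are not given: they have to be found in the camera images.
- bottle: The loose white square bottle, about 0.35 kg, the only square one: body 64 x 64 mm, 56 mm high with a flat shoulder; above it a round neck under the cap. Origin: centre of its underside; z up; x and y square to its flat sides. It slides on the bench. At the start it is 30 to 90 mm short of home along the stop's x and also its y, turned up to 0.4 rad from square.
- cap: The bottle's black 12-sided ribbed cap, a separate 50 g body, 55 mm across flats, 26 mm high. Origin: centre of its skirt's lower edge, z along its axis; flats face its x, y and every 30 degrees between. Locked, it sits with its origin 65 mm above the bottle's underside (skirt 9 mm clear of the shoulder) and its x along the bottle's x.
- cap_top (a point): Centre of the cap's top, 91 mm above the bench when locked. The cap sinks 8 mm against a spring (4 N at first, 10 N at the bottom). Inner lugs lock it: pressed at least 6 mm it can be turned anticlockwise seen from above; past 0.85 rad it lifts straight off; it can turn to about 2.4 rad. Unpressed it neither turns nor lifts.
- stop: The fixed aluminium corner stop: two upright rails at right angles, 10 mm thick, 40 mm high, with 5 mm foot flanges outside. Origin: on the bench, where the centre of the bottle's underside is when home. Rail inner faces at its x = +32 mm (rail from y -132 to +42 mm) and y = +32 mm (rail from x -42 to +32 mm); open to -x and -y. z up.
- powder_jar: A bystander: low dark metal jar, 64 mm across and 48 mm high, loose; origin at the centre of its underside.
- tape_tin: A bystander: flat round aluminium tin, 70 mm across and 30 mm high, loose; origin at the centre of its underside.
- round_bottle: A bystander: small round white bottle with a narrow cap, 48 mm across and 85 mm high, loose; origin at the centre of its underside.

How it is judged:
On the way, in this order (a step that is already met when the one before it is completed fails the run):
1. the bottle stands square against both rails of the corner stop (x of bottle in the frame of stop between -0.004 and 0.004 m and y of bottle in the frame of stop between -0.004 and 0.004 m and (angle between the x axis of bottle and the x axis of stop, either way round below 0.07 rad or angle between the x axis of bottle and the x axis of stop, either way round above 1.501 rad) and angle between bottle's own z axis and vertical below 0.05 rad), for 0.2 s.
2. the cap is pressed down on the bottle (z of cap in the frame of bottle below 0.06 m and horizontal distance between cap and bottle below 0.006 m), for 0.1 s.
3. the cap is turned until its lugs are clear, still on the neck (angle between the x axis of cap and the x axis of bottle, either way round above 0.7 rad and z of cap in the frame of bottle below 0.072 m), for 0.1 s.
At the end, for the whole second after the job is handed in: The gripper holds the still cap: level within 0.25 rad, lower edge 90 mm or more above the bottle's underside, within 40 mm sideways of its axis, not touching it. The bottle stands upright within 6 mm of both rails and 0.1 rad of square; other items moved under 15 mm (z of cap in the frame of bottle above 0.09 m and horizontal distance between cap and bottle below 0.04 m and angle between cap's own z axis and vertical below 0.25 rad and contact force between the fingers and cap above 1 N and contact force between cap and bottle below 0.05 N and linear speed of cap below 0.03 m/s and x of bottle in the frame of stop between -0.006 and 0.006 m and y of bottle in the frame of stop between -0.006 and 0.006 m and (angle between the x axis of bottle and the x axis of stop, either way round below 0.1 rad or angle between the x axis of bottle and the x axis of stop, either way round above 1.471 rad) and angle between bottle's own z axis and vertical below 0.05 rad and height (world z) of bottle below 0.003 m and linear speed of bottle below 0.02 m/s and distance of each of powder_jar, tape_tin, round_bottle from where it was at the start of the episode below 0.015 m); the arm keeps its last pose, push and grip.
It fails at once if the bottle is tipped or lifted (angle between bottle's own z axis and vertical above 0.35 rad or height (world z) of bottle above 0.03 m).
It fails at once if another item is disturbed (distance of any of powder_jar, tape_tin, round_bottle from where it was at the start of the episode above 0.02 m).
It also fails if it takes over 70 s, if anything falls off the work surface, if the arm or the gripper's body presses on something with over 40 N, if the wrist force passes 120 N, or if a joint passes its speed limit or range.

## Robot

A 6-joint arm with a two-finger parallel gripper is mounted at the origin on the work surface. World frame = base frame: x ahead of the robot, y to its left, z up, the work surface at z = 0. Lengths are in m, angles in rad, forces in N, time in s.
With the tool pointing down it reaches from about 0.3 to 0.825 m from the base axis. Payload 5.4 kg.
Tool frame: the origin (TCP) lies between the finger pads; the fingertips stand 17 mm ahead of it and the grasp point (between the pads) lies 2 mm behind it (robot.finger_overhang is the distance from the TCP to the fingertips, in m); z points along the fingers, y is the line along which they close (so a half turn about z gives the same grasp; the last joint's range is limited). The gripper opens to 92 mm and grips with 3 to 60 N. Pads are 20 mm wide; open, the fingers measure 128 mm over their backs; the gripper's body (75 mm by 189 mm) begins 69 mm behind the grasp point.
Start: joints at [-1.318, 0.158, 1.597, -0, 1.386, -0.21], TCP at [0.257, -0.515, 0.232] pointing down, gripper open.
Joint ranges: [-2.91, 2.91], [-0.94, 2.29], [0.18, 2.7], [-1.29, 4.43], [0.17, 2.64], [-3, 3]. Speed limits (rad/s): [2.57, 2.57, 3.14, 3.14, 3.14, 3.14].

## Interface

Orientations are given as a 3x3 rotation matrix whose columns are the frame's x, y, z axes.
In Python, from rig import robot gives the robot as it stands.
- The arm moves only by the tool run_rows, called after "Call:" as a command line: name --argument value ..., lists and objects as JSON in quotes. Schema: {"type":"object","properties":{"segments":{"type":"array","items":{"type":"array","prefixItems":[{"type":"number"},{"type":"array","items":{"type":"number"},"minItems":3,"maxItems":3},{"type":"array","items":{"type":"number"},"minItems":3,"maxItems":3}],"minItems":3,"maxItems":3},"minItems":1,"maxItems":12},"only":{"type":"string"},"quiet":{"type":"boolean"},"lines":{"type":"string"}},"required":["segments"],"additionalProperties":false}. segments is a list of rows, 1 to 12 of them, each written [opening, [dx, dy, dz], [rx, ry, rz]]: the opening from 0.0 (shut) to 1.0 (fully open), then dx, dy, dz in shares of 50 cm (1.0 is 50 cm), then a rotation vector rx, ry, rz in shares of 2 rad (1.0 is 2 rad); each row is the pose to reach, as a shift and turn from the pose commanded when the call began, along the tool's axes at that moment; what a row does not reach only later rows make up. A row lasts 1/8 s, in which the tool goes at most 0.0625 m and 0.188 rad, less where a joint would pass 70% of its speed; a pose out of reach is approached as far as the arm can. The fingers move at their own pace and stop on an object; the grip force is fixed at half the most. Time passes only in rows, so rows that do not move let the fingers close. The tool returns the time, the measured TCP pose, the force, the opening and the grip force at its end. only (a regular expression) keeps the lines of the reply that match it, lines (a string "A,B") keeps lines A to B, and quiet returns only ok. A shift or turn number past 1, either way, is cut back to 1. Input that does not fit is refused with a message, and nothing moves.
- robot.state(): the state, without advancing time (a new reading comes with each control period).
- robot.capture(name): name is "side" or "top" or "wrist"; returns the picture (480x640x3 uint8, red, green, blue); there is no depth.
- robot.camera_params(name): a dict with "camera_matrix" (3x3 intrinsics, pixels), "k1" (the pictures are not rectified: a ray, as slopes to the right and down, at radius r is drawn at 1 + k1 r^2 times it, then the intrinsics apply), "xyz" and "attitude" of the camera in the world. Camera axes: x right, y up, looking along -z (the intrinsics and any distortion apply to the point x, -y, -z); pixel columns grow to the right and rows downward; lengths in m; the calibration is good to about 2 mm. A picture is of the moment at which its call begins: read the wrist's pose just before it. camera_params takes no time and is no camera call; for the wrist camera it gives the pose at the moment of the call.
- robot.hand_in(): hands the job in; it is judged then, once.
The state is a dict: "t": time; "joints": joint angles; "joint_velocities": joint speeds; "tau": joint torques, N m; "eef_pos": TCP position; "ee_rot": TCP orientation; "force": force on the tool from outside, world axes, zero at the start; "ft_torque": the same for the moment, N m; "finger_gap": opening from 0.0 (shut) to 1.0 (fully open); "grip_force": force on a finger pad.
Only numpy, scipy, OpenCV 4.12 (cv2) and the standard library are available. Lean on these libraries where they do the work, as an engineer would, in place of code of your own. Each camera call takes 0.05 s, during which the arm holds its last target. There are 200 camera calls.

## Working session

There is one attempt and no reset: what is moved stays moved. The work goes in short steps, Python scripts to look and compute and a tool call to move; the robot and the scene stay as the last step left them, time stands still between calls to the robot, and variables do not carry over. Pictures are saved under pics/ and viewed, at most 10 in all, crops included, and the job is handed in when it is done.

```bash
ls; mkdir -p pics; python3 - <<'E'
from rig import robot
import cv2
for n in("top","side"):
    p=robot.camera_params(n); print(n,p)
    cv2.imwrite(f"pics/{n}0.png",robot.capture(n)[:,:,::-1])
s=robot.state();print(s['t'],s['eef_pos'],s['ee_rot'],robot.finger_overhang)
E
```

```text
pics
rig.py
top {'camera_matrix': array([[616.07721667,   0.        , 327.09134793],
       [  0.        , 616.07721667, 247.15115443],
       [  0.        ,   0.        ,   1.        ]]), 'k1': 0.03577133578155536, 'xyz': array([0.55492246, 0.0796956 , 0.86212281]), 'attitude': array([[-0.01710535,  0.98782971, -0.15459582],
       [-0.9997772 , -0.01498579,  0.01486543],
       [ 0.01236778,  0.15481565,  0.98786596]])}
side {'camera_matrix': array([[463.89394546,   0.        , 322.24618369],
       [  0.        , 463.89394546, 236.93037   ],
       [  0.        ,   0.        ,   1.        ]]), 'k1': -0.09354734751504686, 'xyz': array([0.57487923, 0.59918078, 0.45903351]), 'attitude': array([[-0.98332764,  0.11499489, -0.14086493],
       [-0.18156505, -0.5781062 ,  0.79550446],
       [ 0.01004406,  0.80781768,  0.58934686]])}
0.1 [ 0.25654095 -0.51401121  0.23075718] [[ 8.94790197e-01  4.46486616e-01 -4.53194222e-04]
 [ 4.46486751e-01 -8.94788881e-01  1.56217273e-03]
 [ 2.91976065e-04 -1.60016206e-03 -9.99998677e-01]] 0.017
```

View pics/top0.png

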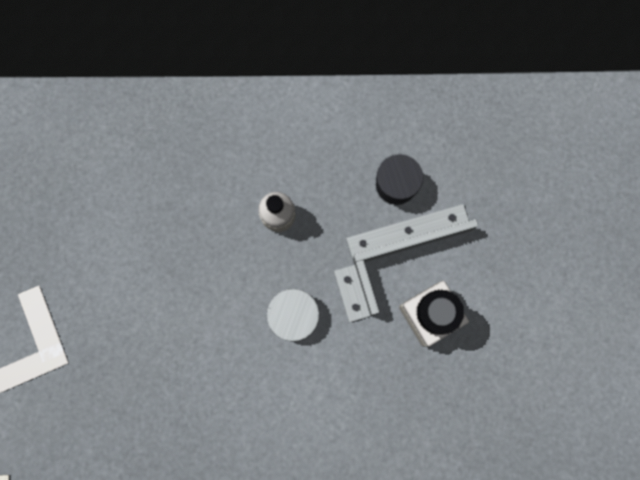

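View pics/side0.png

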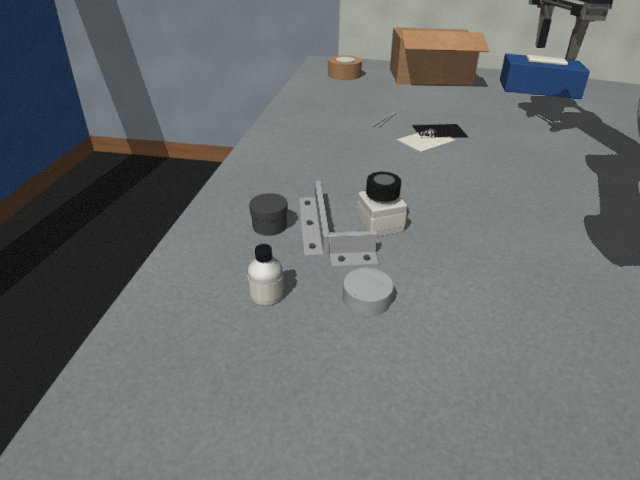

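The top view shows the stop's long rail from (358,258) to (475,228), the short rail going down to (375,315), and the bottle cap at (440,312). The tin is at (293,315), the jar at (400,178) and the round bottle at (276,210). The side view agrees. I'll zoom in to get the edges.

```bash
python3 - <<'E'
import cv2
a=cv2.imread('pics/top0.png')[190:350,320:500]
cv2.imwrite('pics/topz.png',cv2.resize(a,None,fx=3.7,fy=3.7,interpolation=cv2.INTER_CUBIC))
E
```

```text
(no output)
```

View pics/topz.png

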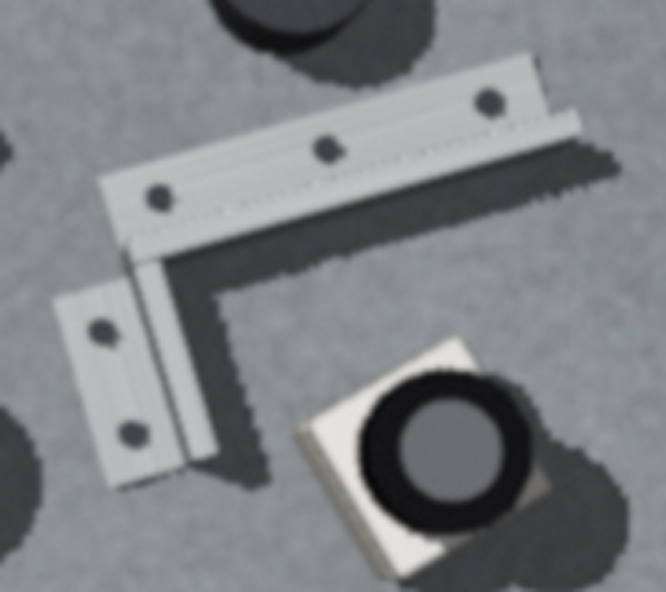

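The zoom shows the rails' inner corner at (163,262), with rail ends at (580,133) and (217,453). The shoulder corners are (460,337), (300,428), (397,577) and (550,487), and the cap is centred near (447,452). Next I cast rays.

```bash
cat > h.py <<'E'
import numpy as np, cv2
from rig import robot
def ray(p,uv):
    K=p['camera_matrix']; k=p['k1']
    d=cv2.undistortPoints(np.array(uv,float).reshape(-1,1,2),K,np.array([k,0,0,0.]))[:,0]
    return np.c_[d[:,0],-d[:,1],-np.ones(len(d))]@np.array(p['attitude']).T
def cast(p,uv,z):
    r=ray(p,uv); return p['xyz']+r*((z-p['xyz'][2])/r[:,2])[:,None]
E
python3 - <<'E'
from h import *
np.set_printoptions(precision=4,suppress=True)
p=robot.camera_params('top')
Z=lambda q:(np.array(q,float)+.5)/3.7-.5+[320,190]
R=cast(p,Z([(163,262),(580,133),(217,453)]),.04)[:,:2]
print(R,'len .164/.074',np.linalg.norm(R[1]-R[0]),np.linalg.norm(R[2]-R[0]))
ex=-(R[2]-R[0]);ey=R[0]-R[1]; a1=np.arctan2(ex[1],ex[0]);a2=np.arctan2(-ey[0],ey[1]);print('yaw',a1,a2)
a=(a1+2*a2)/3; C=np.array([[np.cos(a),-np.sin(a)],[np.sin(a),np.cos(a)]])
o=R[0]-C@[.032,.032];print('stop',o,a)
B=cast(p,Z([(460,337),(300,428),(397,577),(550,487)]),.056)[:,:2]
print(B,'sides',[np.linalg.norm(B[i]-B[i-1]) for i in range(4)],'c',B.mean(0),(B[0]+B[2])/2)
d=B[0]-B[1];e=B[1]-B[2];b1=np.arctan2(-d[0],d[1]);b2=np.arctan2(e[1],e[0])
print('yaws',np.mod([b1,b2],np.pi/2))
im=cv2.imread('pics/top0.png');m=(im.max(2)<45).astype('uint8');m[:, :320]=0;m[:270]=0
# cap ring
cs,_=cv2.findContours(m,cv2.RETR_EXTERNAL,cv2.CHAIN_APPROX_NONE);c=max(cs,key=cv2.contourArea)
print(cv2.minEnclosingCircle(c),cv2.contourArea(c))
(u,v),r=cv2.minEnclosingCircle(c)
cap=cast(p,[(u,v),Z((451,450)).tolist()],.091)[:,:2];print('cap',cap)
for q in(cap[0],cap[1],B.mean(0)):print('in stop',C.T@(q-o))
ps=robot.camera_params('side')
im=cv2.imread('pics/side0.png');m=(im.max(2)<45).astype('uint8');m[:160]=0;m[210:]=0;m[:,:350]=0;m[:,420:]=0
x,y,w,h=cv2.boundingRect(m);print(x,y,w,h)
print('side cap',cast(ps,[(x+w/2,y+h/2)],.078))
for n,uv,z in(('tin',(293,315),.03),('jar',(400,178),.048),('rb',(275,205),.085)):
    q=cast(p,[uv],z)[0,:2];print(n,q,C.T@(q-o))
E
```

```text
[[ 0.6647  0.0183]
 [ 0.7102 -0.1362]
 [ 0.5952  0.0008]] len .164/.074 0.16104189548880438 0.07168715026863616
yaw 0.24761992616843254 0.2862581799650575
stop [ 0.6425 -0.0211] 0.27337876203284917
[[ 0.6341 -0.0853]
 [ 0.6027 -0.0273]
 [ 0.5504 -0.0593]
 [ 0.5807 -0.1144]] sides [np.float64(0.0607671294319818), np.float64(0.06595190924404466), np.float64(0.061364218659264745), np.float64(0.0629489129168351)] c [ 0.592  -0.0716] [ 0.5922 -0.0723]
yaws [0.4953 0.5483]
((440.5, 311.5), 23.162569046020508) 1518.5
cap [[ 0.5922 -0.072 ]
 [ 0.5925 -0.0733]]
in stop [-0.0622 -0.0354]
in stop [-0.0623 -0.0367]
in stop [-0.0623 -0.0349]
367 172 34 30
side cap [[ 0.5916 -0.072   0.078 ]]
tin [0.5937 0.1145] [-0.0104  0.1438]
jar [ 0.7762 -0.0335] [ 0.1253 -0.048 ]
rb [0.7325 0.1342] [0.1286 0.1252]
```

Everything is consistent: the sizes are within 3 mm and the side camera agrees on the cap. The stop is at about (0.643,-0.021) with yaw 0.275, and the bottle at about (0.592,-0.072) with yaw 0.52. The plan is to grip the body above the 40 mm rails with the tips at z≈0.046, slide it home, then regrip on the cap. I'll move above the bottle first.

Careful with the scale: shifts go in shares of 50 cm and turns go in shares of 2 rad. That gives: 0.498 m / 0.5 = 0.996, 0.275 m / 0.5 = 0.55, -0.057 rad / 2 = -0.0285.

Call:
run_rows --segments '[[1,[0.11,-0.054,0],[0,0,0]],[1,[0.22,-0.11,0],[0,0,0]],[1,[0.33,-0.164,0],[0,0,0]],[1,[0.44,-0.22,0],[0,0,0]],[1,[0.55,-0.274,0],[0,0,0]],[1,[0.66,-0.33,0],[0,0,0]],[1,[0.77,-0.38,0],[0,0,0]],[1,[0.88,-0.44,0],[0,0,-0.015]],[1,[0.996,-0.492,0],[0,0,-0.0285]],[1,[0.996,-0.492,0],[0,0,-0.0285]],[1,[0.996,-0.492,0],[0,0,-0.0285]]]'

```text
t: 1.48
eef_pos: [0.5921, -0.0721, 0.231]
ee_rot: [[0.868, 0.497, -0.001], [0.497, -0.868, -0.0], [-0.001, -0.001, -1.0]]
force: [0.3, -0.6, 0.4]
finger_gap: 1.0
grip_force: 0.0
```

```bash
python3 - <<'E'
from h import *
s=robot.state();p=robot.camera_params('wrist');print(s['eef_pos'],s['ee_rot'],s['joints'],p)
cv2.imwrite('pics/w0.png',robot.capture('wrist')[:,:,::-1])
E
```

```text
[ 0.59205497 -0.07209314  0.23097974] [[ 8.67705277e-01  4.97077174e-01 -1.35457559e-03]
 [ 4.97077506e-01 -8.67706138e-01 -1.03906918e-04]
 [-1.22702331e-03 -5.83168473e-04 -9.99999077e-01]] [-3.23304309e-01  2.14780981e-01  1.53382221e+00 -5.37225603e-04
  1.39424087e+00  7.27359189e-01] {'camera_matrix': array([[367.57720179,   0.        , 325.41852476],
       [  0.        , 367.57720179, 241.90415494],
       [  0.        ,   0.        ,   1.        ]]), 'k1': 0.024879363168301628, 'xyz': array([ 0.65856005, -0.03555555,  0.38315752]), 'attitude': array([[ 4.97729209e-01,  8.35727560e-01,  2.32002329e-01],
       [-8.67332374e-01,  4.79458798e-01,  1.33618165e-01],
       [ 4.32825239e-04, -2.67728794e-01,  9.63494217e-01]])}
```

View pics/w0.png

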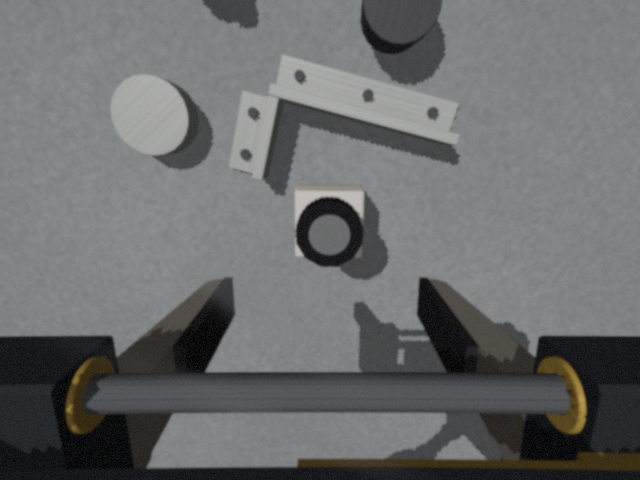

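The wrist view shows the bottle square to the gripper (shoulder from (295,192) to (364,258), cap centre (330,232)) and midway between the fingers. I'll cross-check the stop from its inner edge: (278,97), (457,142) and (263,178).

```bash
python3 - <<'E'
from h import *
np.set_printoptions(precision=4,suppress=True)
p=robot.camera_params('wrist')
g=cv2.imread('pics/w0.png',0).astype('float32')
R=cast(p,[(278,97),(457,142),(263,178)],.04)[:,:2]
print(np.linalg.norm(R[1]-R[0]),np.linalg.norm(R[2]-R[0]))
ex=R[0]-R[2];ey=R[0]-R[1];a1=np.arctan2(ex[1],ex[0]);a=np.arctan2(-ey[0],ey[1]);print(a1,a)
a=.275;C=np.array([[np.cos(a),-np.sin(a)],[np.sin(a),np.cos(a)]]);print('stop',R[0]-C@[.032,.032])
print('cap',cast(p,[(330,232)],.091), 'shoulder',cast(p,[(295,192),(364,192)],.056))
E
```

```text
0.16381241271381744 0.07155295557814315
0.2889502612386868 0.286387041439081
stop [ 0.6468 -0.0225]
cap [[ 0.5972 -0.0758  0.091 ]] shoulder [[ 0.6062 -0.0352  0.056 ]
 [ 0.6367 -0.0885  0.056 ]]
```

The relative geometry agrees: bottle to stop is about (0.050,0.052), and the stop's yaw is about 0.283. Descend and grip the body.

In the tool's units: 0.168 m / 0.5 = 0.336, 0.15 m / 0.5 = 0.3.

Call:
run_rows --segments '[[1,[0,0,0.12],[0,0,0]],[1,[0,0,0.24],[0,0,0]],[1,[0,0,0.3],[0,0,0]],[1,[0,0,0.336],[0,0,0]],[1,[0,0,0.336],[0,0,0]],[0,[0,0,0.336],[0,0,0]],[0,[0,0,0.336],[0,0,0]],[0,[0,0,0.336],[0,0,0]],[0,[0,0,0.336],[0,0,0]],[0,[0,0,0.336],[0,0,0]],[0,[0,0,0.336],[0,0,0]]]'

```text
t: 2.9
eef_pos: [0.5936, -0.0726, 0.0649]
ee_rot: [[0.868, 0.497, 0.003], [0.497, -0.868, -0.001], [0.002, 0.002, -1.0]]
force: [1.2, -2.0, 5.7]
finger_gap: 0.691
grip_force: 30.0
```

In the tool's units: 0.057 m / 0.5 = 0.114, -0.013 m / 0.5 = -0.026, 0.237 rad / 2 = 0.1185.

Call:
run_rows --segments '[[0,[0.02,-0.006,0],[0,0,0.04]],[0,[0.044,-0.012,0],[0,0,0.08]],[0,[0.068,-0.018,0],[0,0,0.1185]],[0,[0.092,-0.022,0],[0,0,0.1185]],[0,[0.114,-0.026,0],[0,0,0.1185]],[0,[0.114,-0.026,0],[0,0,0.1185]],[0,[0.114,-0.026,0],[0,0,0.1185]]]'

```text
t: 3.78
eef_pos: [0.6363, -0.0325, 0.0649]
ee_rot: [[0.96, 0.279, 0.002], [0.279, -0.96, -0.001], [0.001, 0.001, -1.0]]
force: [-0.7, 0.1, 7.5]
finger_gap: 0.691
grip_force: 30.0
```

```bash
python3 - <<'E'
from h import *
s=robot.state();print(s['eef_pos'],s['force'],s['ft_torque'])
cv2.imwrite('pics/top1.png',robot.capture('top')[:,:,::-1])
a=robot.capture('wrist')[:,:,::-1];cv2.imwrite('pics/w1.png',a[60:300,170:490].repeat(2,0).repeat(2,1))
E
```

```text
[ 0.63633606 -0.03252714  0.06492479] [-0.66211962  0.09468224  7.47073524] [-0.26062501  0.06189351 -0.02548908]
```

View pics/w1.png

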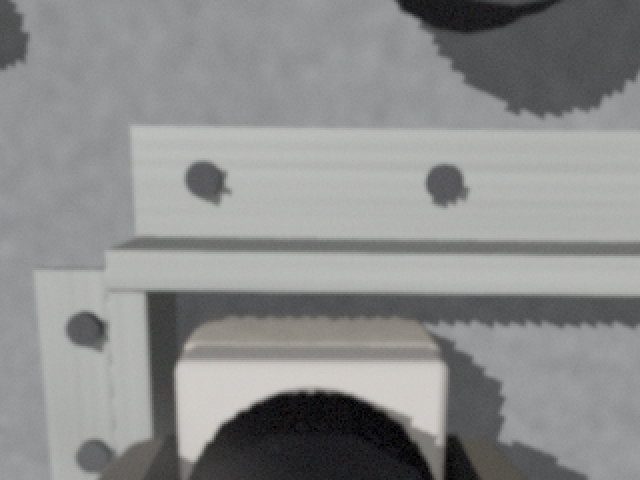

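The bottle is square to the rails in the wrist view (shoulder edge from (178,360) to (446,362), rail edge along row 293), with a gap of about 10 mm on both sides. Now I'll push y gently.

In the tool's units: -0.007 m / 0.5 = -0.014, -0.004 m / 0.5 = -0.008.

Call:
run_rows --segments '[[0,[0,-0.008,0],[0,0,0]],[0,[0,-0.014,0],[0,0,0]],[0,[0,-0.014,0],[0,0,0]]]'

```text
t: 4.25
eef_pos: [0.6347, -0.0265, 0.0649]
ee_rot: [[0.96, 0.279, 0.003], [0.279, -0.96, -0.002], [0.002, 0.002, -1.0]]
force: [1.9, -4.0, 5.9]
finger_gap: 0.689
grip_force: 30.0
```

Call:
run_rows --segments '[[0,[0,-0.002,0],[0,0,0]],[0,[0,-0.004,0],[0,0,0]],[0,[0,-0.004,0],[0,0,0]]]'

```text
t: 4.62
eef_pos: [0.6342, -0.0249, 0.0649]
ee_rot: [[0.96, 0.279, 0.003], [0.279, -0.96, -0.002], [0.002, 0.003, -1.0]]
force: [1.4, -4.1, 5.8]
finger_gap: 0.695
grip_force: 30.0
```

Call:
run_rows --segments '[[0,[0,-0.002,0],[0,0,0]],[0,[0,-0.004,0],[0,0,0]],[0,[0,-0.004,0],[0,0,0]]]'

```text
t: 5.0
eef_pos: [0.6339, -0.024, 0.065]
ee_rot: [[0.96, 0.279, 0.004], [0.279, -0.96, -0.004], [0.002, 0.005, -1.0]]
force: [1.4, -7.1, 4.6]
finger_gap: 0.688
grip_force: 30.0
```

Contact in y, since the force is rising and motion is lagging. Now x.

In the tool's units: 0.007 m / 0.5 = 0.014, 0.004 m / 0.5 = 0.008.

Call:
run_rows --segments '[[0,[0.008,0,0],[0,0,0]],[0,[0.014,0,0],[0,0,0]],[0,[0.014,0,0],[0,0,0]]]'

```text
t: 5.38
eef_pos: [0.6383, -0.0229, 0.0652]
ee_rot: [[0.96, 0.279, -0.003], [0.279, -0.96, -0.005], [-0.004, 0.004, -1.0]]
force: [-7.9, -9.8, 12.8]
finger_gap: 0.689
grip_force: 30.0
```

Call:
run_rows --segments '[[0,[0.002,0,0],[0,0,0]],[0,[0.004,0,0],[0,0,0]],[0,[0.004,0,0],[0,0,0]]]'

```text
t: 5.75
eef_pos: [0.6398, -0.0224, 0.0652]
ee_rot: [[0.96, 0.279, -0.004], [0.279, -0.96, -0.005], [-0.005, 0.004, -1.0]]
force: [-10.0, -10.1, 14.4]
finger_gap: 0.695
grip_force: 30.0
```

Call:
run_rows --segments '[[0,[0.002,0,0],[0,0,0]],[0,[0.004,0,0],[0,0,0]],[0,[0.004,0,0],[0,0,0]]]'

```text
t: 6.12
eef_pos: [0.6417, -0.0219, 0.0652]
ee_rot: [[0.96, 0.279, -0.004], [0.279, -0.96, -0.005], [-0.005, 0.004, -1.0]]
force: [-9.5, -10.8, 14.6]
finger_gap: 0.69
grip_force: 30.0
```

Call:
run_rows --segments '[[0,[0.002,0,0],[0,0,0]],[0,[0.004,0,0],[0,0,0]],[0,[0.004,0,0],[0,0,0]]]'

```text
t: 6.5
eef_pos: [0.6436, -0.0213, 0.0652]
ee_rot: [[0.96, 0.279, -0.004], [0.279, -0.96, -0.005], [-0.005, 0.004, -1.0]]
force: [-9.5, -11.7, 14.1]
finger_gap: 0.696
grip_force: 30.0
```

In the tool's units: 0.002 m / 0.5 = 0.004, 0.001 m / 0.5 = 0.002.

Call:
run_rows --segments '[[0,[0.002,0,0],[0,0,0]],[0,[0.004,0,0],[0,0,0]],[0,[0.004,0,0],[0,0,0]]]'

```text
t: 6.88
eef_pos: [0.6455, -0.0208, 0.0651]
ee_rot: [[0.96, 0.279, -0.004], [0.279, -0.96, -0.005], [-0.005, 0.004, -1.0]]
force: [-8.7, -10.1, 14.2]
finger_gap: 0.69
grip_force: 30.0
```

Call:
run_rows --segments '[[0,[0.002,0,0],[0,0,0]],[0,[0.004,0,0],[0,0,0]],[0,[0.004,0,0],[0,0,0]]]'

```text
t: 7.25
eef_pos: [0.6467, -0.0205, 0.0652]
ee_rot: [[0.96, 0.279, -0.006], [0.279, -0.96, -0.006], [-0.007, 0.004, -1.0]]
force: [-12.6, -11.3, 16.5]
finger_gap: 0.693
grip_force: 30.0
```

```bash
python3 - <<'E'
from h import *
a=robot.capture('wrist')[:,:,::-1];cv2.imwrite('pics/w2.png',a[60:300,170:490].repeat(2,0).repeat(2,1))
E
```

```text
(no output)
```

View pics/w2.png

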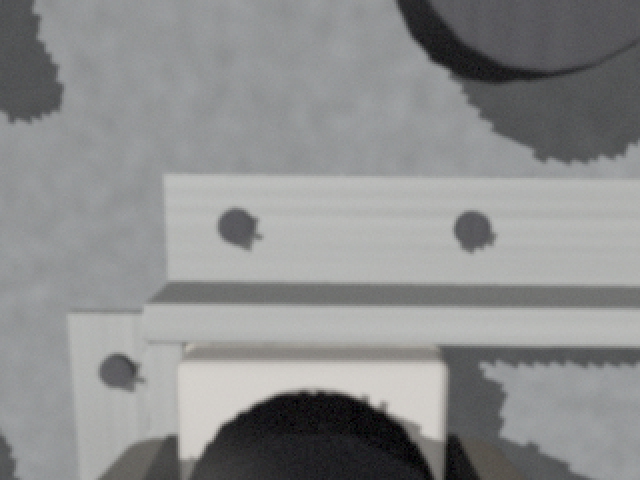

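The wrist view now shows the bottle's shoulder (row 350) meeting the long rail (row 343) and its left side (column 180) against the short rail. I'll press a little more on both.

In the tool's units: 0.002 m / 0.5 = 0.004, 0.001 m / 0.5 = 0.002.

Call:
run_rows --segments '[[0,[0.002,0,0],[0,0,0]],[0,[0.004,0,0],[0,0,0]],[0,[0.004,0,0],[0,0,0]]]'

```text
t: 7.68
eef_pos: [0.6469, -0.0204, 0.0653]
ee_rot: [[0.96, 0.279, -0.011], [0.279, -0.96, -0.006], [-0.012, 0.003, -1.0]]
force: [-18.9, -11.4, 21.4]
finger_gap: 0.689
grip_force: 30.0
```

Call:
run_rows --segments '[[0,[0.002,-0.002,0],[0,0,0]],[0,[0.004,-0.004,0],[0,0,0]],[0,[0.004,-0.004,0],[0,0,0]]]'

```text
t: 8.05
eef_pos: [0.6471, -0.0202, 0.0652]
ee_rot: [[0.96, 0.279, -0.014], [0.279, -0.96, -0.01], [-0.016, 0.006, -1.0]]
force: [-23.2, -20.8, 24.7]
finger_gap: 0.689
grip_force: 30.1
```

Call:
run_rows --segments '[[0,[0.002,-0.002,0],[0,0,0]],[0,[0.002,-0.004,0],[0,0,0]],[0,[0.002,-0.004,0],[0,0,0]]]'

```text
t: 8.43
eef_pos: [0.6473, -0.0201, 0.0652]
ee_rot: [[0.96, 0.278, -0.014], [0.278, -0.961, -0.013], [-0.017, 0.008, -1.0]]
force: [-24.3, -25.4, 23.3]
finger_gap: 0.69
grip_force: 30.1
```

Firm contact on both rails. Now I'll relax most of the push, open, and rise to cap height.

In the tool's units: -0.004 m / 0.5 = -0.008, -0.002 m / 0.5 = -0.004.

Call:
run_rows --segments '[[0,[-0.004,0.004,0],[0,0,0]],[0,[-0.008,0.008,0],[0,0,0]],[0,[-0.008,0.008,0],[0,0,0]]]'

```text
t: 8.8
eef_pos: [0.6469, -0.0205, 0.0651]
ee_rot: [[0.96, 0.278, -0.008], [0.278, -0.96, -0.006], [-0.009, 0.003, -1.0]]
force: [-14.2, -11.9, 16.5]
finger_gap: 0.691
grip_force: 30.0
```

Call:
run_rows --segments '[[1,[0,0,0],[0,0,0]],[1,[0,0,0],[0,0,0]],[1,[0,0,0],[0,0,0]],[1,[0,0,0],[0,0,0]],[1,[0,0,-0.046],[0,0,0]],[1,[0,0,-0.046],[0,0,0]],[1,[0,0,-0.046],[0,0,0]]]'

```text
t: 9.68
eef_pos: [0.6494, -0.0167, 0.086]
ee_rot: [[0.96, 0.279, -0.001], [0.279, -0.96, 0.0], [-0.001, -0.0, -1.0]]
force: [0.1, 0.6, -1.0]
finger_gap: 1.001
grip_force: 0.0
```

```bash
python3 - <<'E'
from h import *
s=robot.state();print(s['eef_pos'],s['joints'])
p=robot.camera_params('top');im=np.ascontiguousarray(robot.capture('top')[:,:,::-1]);cv2.imwrite('pics/top2.png',im)
pw=robot.camera_params('wrist');cv2.imwrite('pics/w3.png',robot.capture('wrist')[:,:,::-1])
E
```

```text
[ 0.64942533 -0.01671607  0.08597086] [-2.11387285e-01  4.86051197e-01  1.48885698e+00  5.76430057e-05
  1.16730943e+00  1.07649295e+00]
```

View pics/w3.png

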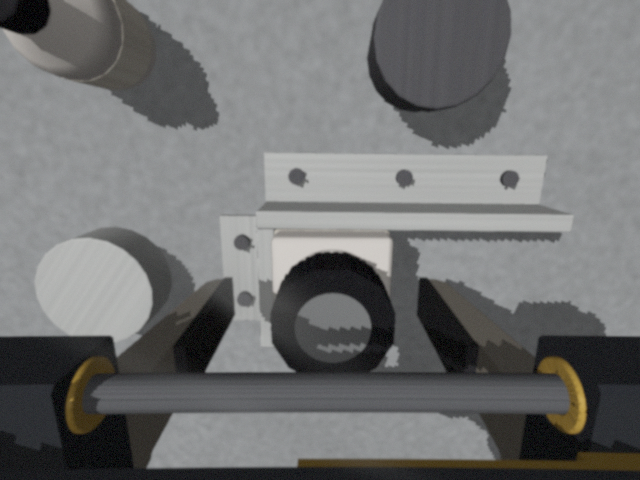

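The wrist view shows the bottle tucked in the corner: shoulder columns 272–392, its top edge at the rail, and the cap disc centred near (332,314). I'll check the cap's position against the tool from the saved top picture and this one.

```bash
python3 - <<'E'
from h import *
np.set_printoptions(precision=4,suppress=True)
T=np.array([.64943,-.01672]);X=np.array([.96,.279]);Y=np.array([.279,-.96])
pw=robot.camera_params('wrist')
g=cv2.imread('pics/w3.png').max(2)
m=((g<75)).astype('uint8');m[:245]=0;m[372:]=0;m[:,:262]=0;m[:,:][:,400:]=0
m=cv2.morphologyEx(m,cv2.MORPH_OPEN,np.ones((5,5),np.uint8))
c=max(cv2.findContours(m,cv2.RETR_EXTERNAL,cv2.CHAIN_APPROX_NONE)[0],key=cv2.contourArea)
print(cv2.boundingRect(c))
q=c[:,0][(c[:,0,1]<330)]   # upper arc = top rim
w=cast(pw,q,.091)[:,:2]
A=np.c_[2*w,np.ones(len(w))];s=np.linalg.lstsq(A,(w**2).sum(1),rcond=None)[0];r=np.sqrt(s[2]+s[:2]@s[:2])
d=s[:2]-T;print('wrist cap',s[:2],'r',r,'rel tool',d@X,d@Y)
pt=robot.camera_params('top');im=cv2.imread('pics/top0.png')
cv2.imwrite('pics/t2z.png',cv2.resize(cv2.imread('pics/top2.png')[180:340,300:500],None,fx=3.5,fy=3.5,interpolation=cv2.INTER_CUBIC))
E
```

```text
(271, 253, 125, 119)
wrist cap [ 0.6539 -0.0199] r 0.026421127339635572 rel tool 0.0033498094327755546 0.004327294787269852
```

View pics/t2z.png

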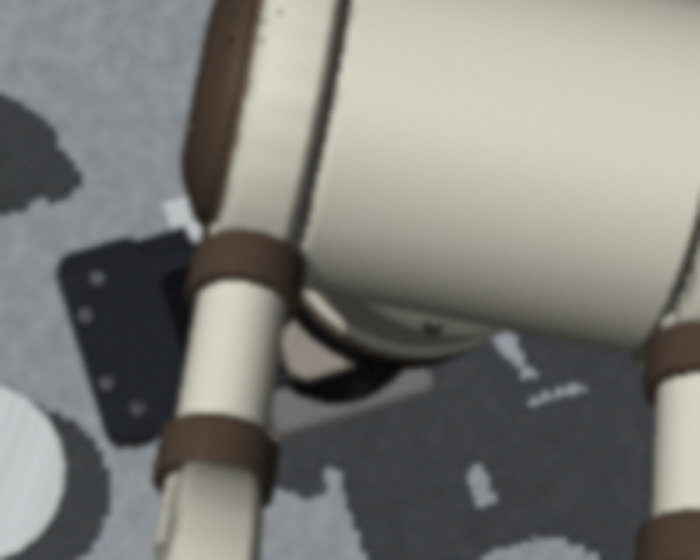

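The arm hides the cap in the top view. In the wrist view the dark arc includes the front wall of the skirt, which biases the fit, so I'll use the grey top disc instead: columns 295–371, rows 292–364.

```bash
python3 - <<'E'
from h import *
T=np.array([.64943,-.01672]);X=np.array([.96,.279]);Y=np.array([.279,-.96])
pw=robot.camera_params('wrist')
w=cast(pw,[(333,328),(295,328),(371,328),(333,292),(333,364)],.091)[:,:2]
for q in w: print((q-T)@X,(q-T)@Y)
E
```

```text
-0.004439062445549553 0.004481104885536061
-0.0044428578970029395 -0.012312755733823174
-0.004412979095051729 0.021270160103449266
0.012704842876425884 0.004376609301054625
-0.022545010465558273 0.004589845612231126
```

The disc gives the cap at (-4.4,+4.5) mm, which agrees with the contact pose. Centre and grip the cap.

In the tool's units: -0.004 m / 0.5 = -0.008, 0.0035 m / 0.5 = 0.007.

Call:
run_rows --segments '[[1,[-0.008,0.007,0],[0,0,0]],[1,[-0.008,0.007,0],[0,0,0]],[1,[-0.008,0.007,0],[0,0,0]]]'

```text
t: 10.15
eef_pos: [0.6467, -0.0215, 0.0865]
ee_rot: [[0.96, 0.279, -0.0], [0.279, -0.96, 0.0], [-0.0, -0.0, -1.0]]
force: [0.6, -0.3, 0.8]
finger_gap: 1.002
grip_force: 0.0
```

Call:
run_rows --segments '[[0,[0,0,0],[0,0,0]],[0,[0,0,0],[0,0,0]],[0,[0,0,0],[0,0,0]],[0,[0,0,0],[0,0,0]],[0,[0,0,0],[0,0,0]],[0,[0,0,0],[0,0,0]]]'

```text
t: 10.9
eef_pos: [0.6469, -0.0213, 0.0866]
ee_rot: [[0.96, 0.279, 0.0], [0.279, -0.96, 0.0], [0.0, -0.0, -1.0]]
force: [-0.6, -0.0, -0.4]
finger_gap: 0.594
grip_force: 30.0
```

Gap 54.6 mm, so it is on the cap flats. Press.

In the tool's units: 0.008 m / 0.5 = 0.016, 0.004 m / 0.5 = 0.008.

Call:
run_rows --segments '[[0,[0,0,0.008],[0,0,0]],[0,[0,0,0.016],[0,0,0]],[0,[0,0,0.016],[0,0,0]],[0,[0,0,0.016],[0,0,0]]]'

```text
t: 11.4
eef_pos: [0.6471, -0.0213, 0.0799]
ee_rot: [[0.96, 0.279, 0.0], [0.279, -0.96, -0.0], [0.0, 0.0, -1.0]]
force: [-4.5, 1.0, 8.2]
finger_gap: 0.596
grip_force: 30.0
```

Call:
run_rows --segments '[[0,[0,0,0.004],[0,0,0]],[0,[0,0,0.004],[0,0,0]],[0,[0,0,0.004],[0,0,0]]]'

```text
t: 11.78
eef_pos: [0.6471, -0.0213, 0.0786]
ee_rot: [[0.96, 0.279, 0.0], [0.279, -0.96, -0.0], [0.0, 0.0, -1.0]]
force: [-5.4, 1.3, 11.8]
finger_gap: 0.595
grip_force: 30.0
```

It bottoms out at 8 mm and 12 N. Now twist anticlockwise (negative tool rz), keeping it pressed.

In the tool's units: 0.0015 m / 0.5 = 0.003, -0.4 rad / 2 = -0.2.

Call:
run_rows --segments '[[0,[0,0,0.003],[0,0,0]],[0,[0,0,0.003],[0,0,-0.05]],[0,[0,0,0.003],[0,0,-0.1]],[0,[0,0,0.003],[0,0,-0.15]],[0,[0,0,0.003],[0,0,-0.2]],[0,[0,0,0.003],[0,0,-0.2]]]'

```text
t: 12.52
eef_pos: [0.6486, -0.0209, 0.0786]
ee_rot: [[0.775, 0.632, 0.004], [0.632, -0.775, 0.0], [0.003, 0.002, -1.0]]
force: [-3.4, 2.1, 15.1]
finger_gap: 0.594
grip_force: 30.0
```

```bash
python3 -c "
from rig import robot;print(robot.state()['ft_torque'])"
```

```text
[0.56414417 0.84183607 0.07493319]
```

In the tool's units: -0.82 rad / 2 = -0.41.

Call:
run_rows --segments '[[0,[0,0,0],[0,0,-0.06]],[0,[0,0,0],[0,0,-0.12]],[0,[0,0,0],[0,0,-0.18]],[0,[0,0,0],[0,0,-0.24]],[0,[0,0,0],[0,0,-0.3]],[0,[0,0,0],[0,0,-0.36]],[0,[0,0,0],[0,0,-0.41]],[0,[0,0,0],[0,0,-0.41]],[0,[0,0,0],[0,0,-0.41]]]'

```text
t: 13.65
eef_pos: [0.647, -0.0199, 0.0786]
ee_rot: [[0.067, 0.998, -0.0], [0.998, -0.067, 0.002], [0.002, -0.001, -1.0]]
force: [-10.4, 6.2, 20.6]
finger_gap: 0.594
grip_force: 30.0
```

```bash
python3 - <<'E'
from h import *
print(robot.state()['ft_torque'],robot.state()['joints'])
cv2.imwrite('pics/s1.png',cv2.resize(robot.capture('side')[120:320,230:470,::-1],None,fx=2.5,fy=2.5))
E
```

```text
[0.92259297 1.81730991 0.05754513] [-0.21789737  0.48978509  1.4998958   0.00178846  1.15269746 -0.15147832]
```

View pics/s1.png

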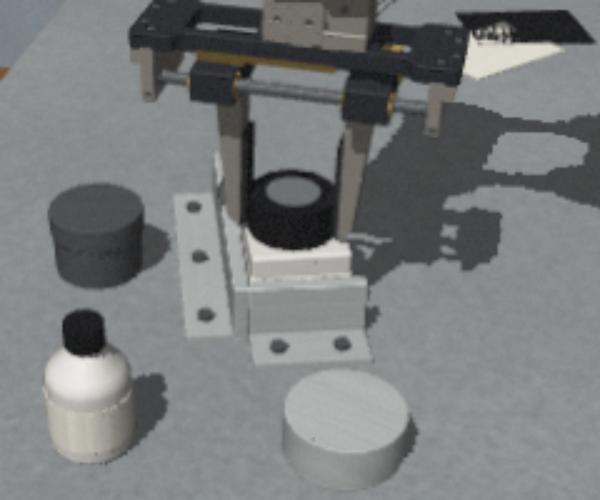

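The side view shows the cap between the fingers on the bottle at (290,210), turned about 1.22 rad. The bottle is square behind both rails and the bystanders are untouched. Next I relieve the sideways push and lift.

In the tool's units: -0.016 m / 0.5 = -0.032, 0.002 m / 0.5 = 0.004.

Call:
run_rows --segments '[[0,[0.004,-0.002,0],[0,0,0]],[0,[0.004,-0.002,-0.008],[0,0,0]],[0,[0.004,-0.002,-0.016],[0,0,0]],[0,[0.004,-0.002,-0.024],[0,0,0]],[0,[0.004,-0.002,-0.032],[0,0,0]],[0,[0.004,-0.002,-0.032],[0,0,0]]]'

```text
t: 14.45
eef_pos: [0.6457, -0.0192, 0.0907]
ee_rot: [[0.068, 0.998, -0.001], [0.998, -0.068, 0.0], [0.0, -0.001, -1.0]]
force: [-0.4, -0.4, 0.3]
finger_gap: 0.597
grip_force: 30.0
```

Free already (z +12 mm, no pull). Lifting the rest of the way.

In the tool's units: -0.045 m / 0.5 = -0.09, -0.04 m / 0.5 = -0.08.

Call:
run_rows --segments '[[0,[0,0,-0.02],[0,0,0]],[0,[0,0,-0.04],[0,0,0]],[0,[0,0,-0.06],[0,0,0]],[0,[0,0,-0.08],[0,0,0]],[0,[0,0,-0.09],[0,0,0]],[0,[0,0,-0.09],[0,0,0]],[0,[0,0,-0.09],[0,0,0]],[0,[0,0,-0.09],[0,0,0]]]'

```text
t: 15.45
eef_pos: [0.6457, -0.0192, 0.1356]
ee_rot: [[0.068, 0.998, -0.001], [0.998, -0.068, 0.0], [0.0, -0.001, -1.0]]
force: [0.1, 0.3, -0.4]
finger_gap: 0.596
grip_force: 30.0
```

```bash
python3 - <<'E'
from h import *
a=robot.capture('side')[100:330,220:470,::-1];b=robot.capture('wrist')[:,:,::-1]
a=cv2.resize(a,(400,368));b=cv2.resize(b,(400,300));cv2.imwrite('pics/f.png',np.hstack([a,np.vstack([b,np.zeros((68,400,3),np.uint8)])]))
E
```

```text
(no output)
```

View pics/f.png

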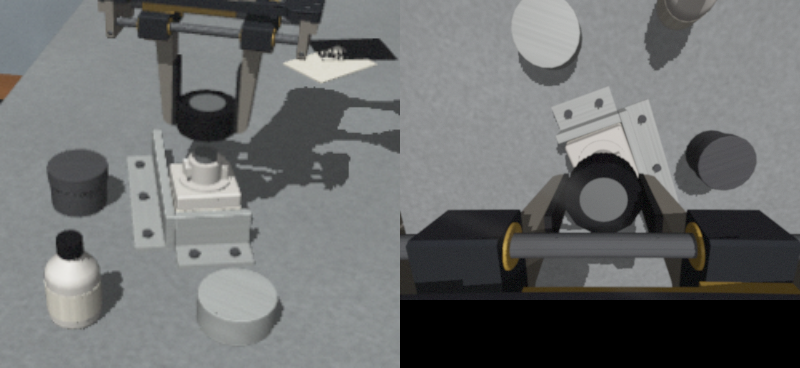

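The picture shows the cap level in the gripper, well above the bare neck, with the bottle square in the corner and the others in place.

```bash
python3 -c "
from rig import robot;print(robot.hand_in())"
```

```text
the job is handed in; nothing more can be done
None
```

The job is handed in, with no verdict returned: the bottle is seated square in the corner stop, and the gripper holds its cap level about 57 mm above its pressed position on the neck, with no visible shift in the other items.

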